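# Close up the coffee ledge

## Task

Close up the coffee ledge with the fingertips only, in this order: press down the red seal button on the amber coffee jar's lid, press down the blue seal button on the white sugar jar's lid, push the open drawer fully shut, then press down the green latch button behind it. The jars must stay standing where they are (do not lift, shift or tip them), press the buttons gently, do not slam the drawer, and leave the other things on the ledge and table undisturbed.

Things in the scene. Friction and masses are not known exactly. Their poses are not given: they have to be found in the camera images.
- ledge: The raised wooden ledge, fixed: 240 mm deep (x), 740 mm wide (y), its top 70 mm above the table (the top board runs 750 mm wide and 10 mm past the back). Origin: centre of its underside at table height. Its x axis points away from the robot, its z axis up; its front face is 120 mm from the origin on the -x side. The drawer and latch sit at its middle (y = 0).
- drawer (a joint): The dark wooden drawer in the ledge's front face. Value in m: 0 = shut (the front face of its panel then 18 mm before the ledge's front face); grows as it comes out towards the robot (ledge -x), at most 0.08. It starts part open. About 2 N slides it; it stays where it is left, with a hard stop at 0. It counts as shut below 0.006.
- drawer_front (a point): Centre of the front face of the drawer's front panel, 31 mm above the table; moves with the drawer. The panel is 170 mm wide, 50 mm high (6 to 56 mm above the table) and 12 mm thick, flat, with no knob (a brass plate only 1 mm thick). The panel rides on rubber bumpers that give about 1 mm for each 3 N, at most 6 mm, and come back. Pushing it along the ledge's +x shuts the drawer.
- latch_button (a joint): Green. A round push button, 28 mm across, moving straight down 12 mm into a dark ring on the ledge's top, 60 mm behind its front face. Joint value in m: 0 = up (its top 22 mm above the 4 mm high ring), 0.012 = fully down (top then still 10 mm above it). About 2.5 N moves it; it does not spring back but stays where it is pressed to. It counts as pressed from 0.006 on.
- latch_button_top (a point): Centre of the top face of the green latch button (96 mm above the table when up); it moves with the button. The cap is of soft rubber that gives about 1 mm for each 2 N (8 mm at most) and comes back when let go. The button is pressed straight down here.
- latch_cap: The green rubber cap of the latch button, 28 mm across and 12 mm high. Origin: on its axis, 22 mm below its top face.
- coffee_jar: The closed amber glass coffee jar with a black lid, loose on the ledge: 90 mm across, 120 mm high to the lid's top, about 0.6 kg. Origin: centre of its underside; z up along its axis.
- coffee_button (a joint): Red. A round push button, 28 mm across, moving straight down 12 mm into the coffee jar's lid, at its centre. Joint value in m: 0 = up (its top 22 mm above the lid), 0.012 = fully down (top then still 10 mm above it). About 2.5 N moves it; it does not spring back but stays where it is pressed to. It counts as pressed from 0.006 on.
- coffee_button_top (a point): Centre of the top face of the red coffee jar button (142 mm above the jar's underside when up); it moves with the button. The cap is of soft rubber that gives about 1 mm for each 2 N (8 mm at most) and comes back when let go. The button is pressed straight down here.
- sugar_jar: The closed white ceramic sugar jar with a blue band and a pale wooden lid, loose on the ledge: 92 mm across, 100 mm high to the lid's top, about 0.6 kg. Origin: centre of its underside; z up along its axis. The two jars may stand either way round, left and right of the drawer.
- sugar_button (a joint): Blue. A round push button, 28 mm across, moving straight down 12 mm into the sugar jar's lid, at its centre. Joint value in m: 0 = up (its top 22 mm above the lid), 0.012 = fully down (top then still 10 mm above it). About 2.5 N moves it; it does not spring back but stays where it is pressed to. It counts as pressed from 0.006 on.
- sugar_button_top (a point): Centre of the top face of the blue sugar jar button (122 mm above the jar's underside when up); it moves with the button. The cap is of soft rubber that gives about 1 mm for each 2 N (8 mm at most) and comes back when let go. The button is pressed straight down here.
- pitcher: Bystander: stainless milk pitcher, 78 mm across plus a handle reaching 66 mm from its axis on its +y side, 95 mm high, on the ledge. Origin: centre of its underside.
- syrup: Bystander: green glass bottle, 56 mm across, 160 mm high, on the ledge. Origin: centre of its underside.
- spoon_cup: Bystander: small terracotta cup, 64 mm across, 70 mm high, on the ledge behind the latch. Origin: centre of its underside.
- scoop: Bystander: pink plastic scoop on the table; cup 46 mm across and 30 mm high, handle reaching 110 mm along its +x. Origin: centre of the cup's underside.
- mug: Bystander: white mug, 80 mm across plus a handle at +y, 90 mm high, standing on the coaster on the table. Origin: centre of its underside.
- coaster: Bystander: square blue ceramic coaster, fixed, 100 x 100 x 8 mm, on the table under the mug. Origin: centre of its underside.
There are look-alikes about, which are no part of the job. Leave any pink look-alike of the coffee_jar alone.

How it is judged:
By the outcome, as a careful person would: the job done as asked, in the order asked, and still so for the second after the job is handed in, with the robot touching nothing.
It also fails if it takes over 61 s, if anything falls off the work surface, if the arm or the gripper's body presses on something with over 40 N, if the wrist force passes 120 N, or if a joint passes its speed limit or range.

## Robot

A 6-joint arm with a two-finger parallel gripper is mounted at the origin on the work surface. World frame = base frame: x ahead of the robot, y to its left, z up, the work surface at z = 0. Lengths are in m, angles in rad, forces in N, time in s.
With the tool pointing down it reaches from about 0.35 to 0.85 m from the base axis. Payload 8.1 kg.
Tool frame: the origin (TCP) lies midway between the tips of the shut fingers; the grasp point (between the pads) lies 19 mm behind it; z points along the fingers, y is the direction in which the jaws open and shut (so a half turn about z gives the same grasp; the last joint's range is limited). The gripper opens to 93 mm and grips with 3 to 60 N. Pads are 15 mm wide; open, the fingers measure 128 mm over their backs; the gripper's body (75 mm by 188 mm) begins 65 mm behind the grasp point.
Start: joints at [-1.245, 0.13, 1.488, -0, 1.523, -0.085], TCP at [0.24, -0.55, 0.219] pointing down, gripper open.
Joint ranges: [-2.96, 2.96], [-0.89, 2.26], [0.02, 2.5], [-1.34, 4.48], [0, 2.73], [-2.66, 2.66]. Speed limits (rad/s): [2.39, 2.39, 2.79, 3.14, 3.14, 3.14].

## Interface

Orientations are given as a rotation vector (axis times angle).
In Python, from plant import robot gives the robot as it stands. The module is installed in compiled form; this text tells all that it offers.
- The arm moves only by the shell command python3 -m pendant 'ROWS' [FORCE]. ROWS is JSON, a list of rows, each an object with "translation": the shift along the tool's x, y, z in mm, a list of three; "twist": the turn, a rotation vector about the tool's x, y, z in rad, a list of three; "grip": the opening, from -1 (shut) to 1 (fully open). A call has exactly 10 rows; each row shifts and turns the pose as measured when the row begins, along the tool's axes as they then stand; what a row does not reach is not made up. A row lasts 1/10 s, in which the tool goes at most 50 mm and 8.59 degrees, less where a joint would pass 70% of its speed; a pose out of reach is approached as far as the arm can. A call is refused whole if a number of a shift passes 50 or a number of a turn 0.15, either way. A call with a gripper value outside its range is refused whole. The fingers move at their own pace and stop on an object; FORCE is the grip in N (left out, the last holds). Time passes only in rows, so rows that do not move let the fingers close, or fill a call up. It gives the time, the measured TCP pose, the force and the opening at its end, in the units of the state.
- robot.read_state(): the state, without advancing time (a new reading comes with each control period).
- robot.read_camera(name): name is "scene" or "side" or "wrist"; returns (picture, depth): 420x560x3 uint8, red, green, blue; 420x560 float32, m along the optical axis (not along the pixel's ray), 0 where there is no reading.
- robot.camera_info(name): a dict with "vertical_fov" (degrees; the focal length in pixels is half the picture's height over the tangent of half this angle, whatever the lens; pixels are square), "cx", "cy" (the principal point, pixels), "cam_to_world" (4x4, takes a point from camera to world coordinates). Camera axes: x right, y up, looking along -z (the intrinsics and any distortion apply to the point x, -y, -z); pixel columns grow to the right and rows downward; lengths in m; the calibration is good to about 2 mm. A picture is of the moment at which its call begins: read the wrist's pose just before it. camera_info takes no time and is no camera call; for the wrist camera it gives the pose at the moment of the call.
- robot.close_job(): hands the job in, once; it reports no verdict.
The state is a dict: "t": time; "q": joint angles; "dq": joint speeds; "joint_torque": joint torques, N m; "tool_pos": TCP position; "orientation": TCP orientation; "force": force on the tool from outside, world axes, zero at the start; "wrist_torque": the same for the moment, N m; "opening": finger opening in m.
Only numpy, scipy, OpenCV 4.12 (cv2) and the standard library are available. Lean on these libraries where they do the work, as an engineer would, in place of code of your own. Each camera call takes 0.05 s, during which the arm holds its last target. There are 200 camera calls.

## Working session

There is one attempt and no reset: what is moved stays moved. The work goes in short steps, Python scripts to look and compute and a shell command to move; the robot and the scene stay as the last step left them, time stands still between calls to the robot, and variables do not carry over. Pictures are saved under pics/ and viewed, about 8 in all and at most 12, crops included, and the job is handed in when it is done.

```bash
mkdir -p pics
cat > h.py <<'E'
import numpy as np, cv2
from plant import robot
def cam(n,save=None):
    info=robot.camera_info(n); p,d=robot.read_camera(n)
    if save: cv2.imwrite('pics/'+save,cv2.cvtColor(p,cv2.COLOR_RGB2BGR))
    np.savez(''+n+'.npz',p=p,d=d,T=info['cam_to_world'],v=info['vertical_fov'],cx=info['cx'],cy=info['cy'])
    return p,d,info
def world(n):
    z=np.load(''+n+'.npz'); d=z['d']; f=210/np.tan(np.radians(float(z['v']))/2)
    r,c=np.mgrid[:420,:560]
    P=np.stack([(c-z['cx'])/f*d,-(r-z['cy'])/f*d,-d,np.ones_like(d)],-1)@z['T'].T
    return z['p'],d,P[...,:3]
E
python3 - <<'E'
from h import *
for n in('scene','side'):
    p,d,i=cam(n,n+'0.png'); print({k:(np.round(v,3).tolist() if not isinstance(v,str) else v) for k,v in i.items()})
s=robot.read_state(); print(s['t'],s['tool_pos'],s['orientation'],s['force'])
E
```

```text
{'vertical_fov': 57.277, 'cx': 284.802, 'cy': 202.511, 'cam_to_world': [[0.385, -0.644, 0.661, 1.154], [0.923, 0.259, -0.285, -0.249], [0.012, 0.72, 0.694, 0.795], [0.0, 0.0, 0.0, 1.0]]}
{'vertical_fov': 51.026, 'cx': 275.507, 'cy': 203.825, 'cam_to_world': [[-0.943, 0.266, -0.198, 0.325], [-0.331, -0.723, 0.606, 0.75], [0.018, 0.637, 0.771, 1.051], [0.0, 0.0, 0.0, 1.0]]}
0.1 [ 0.23947387 -0.54958635  0.2177007 ] [-3.07391839e+00 -6.40519284e-01  2.95409494e-04] [-0.00781723  0.07419585 -0.09145289]
```

View pics/scene0.png

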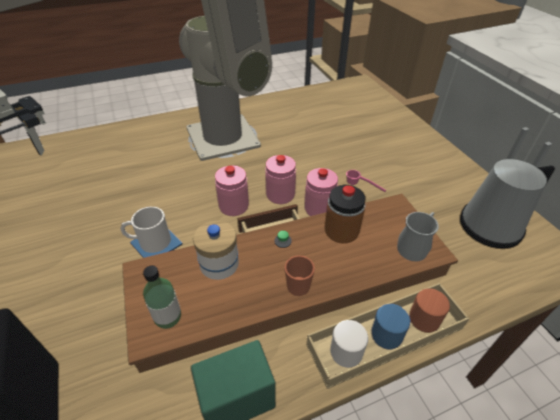

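View pics/side0.png

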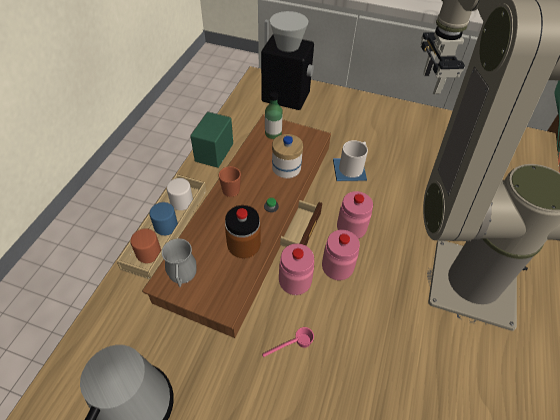

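The red-topped candidates in the scene picture are the amber jar with a black lid at (346,205), which is the target, and three pink look-alikes at (232,190), (281,180) and (321,190). Blue is the sugar jar at (214,240), and the green latch is at (283,238). The open drawer is at (270,222), behind the pink jars.

```bash
cat > m.py <<'E'
from h import *
for n in('scene','side'):
    p,d,P=world(n); h=cv2.cvtColor(p,cv2.COLOR_RGB2HSV); H,S,V=h[...,0],h[...,1],h[...,2]
    ok=(d>0)&(P[...,0]>.2)&(P[...,0]<1.1)
    for nm,m in dict(red=((H<6)|(H>174))&(S>190)&(V>110),blue=(H>105)&(H<125)&(S>150),green=(H>55)&(H<80)&(S>150)&(V>90),pink=(H>160)&(H<175)&(S>70)&(V>120)).items():
        k,L,st,c=cv2.connectedComponentsWithStats((m&ok).astype(np.uint8))
        for j in range(1,k):
            if st[j,4]<25: continue
            q=P[L==j]; zt=np.percentile(q[:,2],95); t=q[q[:,2]>zt-.006]
            print(n,nm,c[j].round(),st[j,4],'top',((t.min(0)+t.max(0))/2).round(3),zt.round(3),'ext',q.min(0).round(3),q.max(0).round(3))
    # ledge top points
    m=ok&(abs(P[...,2]-.07)<.006)&(S>90)&(H<18)
    k,L,st,c=cv2.connectedComponentsWithStats(m.astype(np.uint8)); j=1+st[1:,4].argmax(); q=P[L==j]
    r=cv2.minAreaRect((q[:,:2]*1000).astype(np.float32)); print(n,'ledge',r,cv2.boxPoints(r).round().tolist(),np.median(q[:,2]))
E
python3 m.py
```

```text
scene blue [213. 233.] 33 top [ 0.605 -0.175  0.192] 0.194 ext [ 0.598 -0.182  0.187] [ 0.611 -0.167  0.195]
scene pink [284. 166.] 206 top [0.364 0.075 0.128] 0.125 ext [0.325 0.035 0.116] [0.403 0.115 0.137]
scene pink [229. 174.] 49 top [ 0.359 -0.07   0.131] 0.129 ext [ 0.321 -0.082  0.12 ] [ 0.369 -0.047  0.138]
scene pink [322. 180.] 392 top [0.46  0.158 0.127] 0.124 ext [0.418 0.117 0.116] [0.502 0.198 0.136]
scene pink [280. 177.] 111 top [0.385 0.07  0.106] 0.107 ext [0.363 0.034 0.087] [0.405 0.11  0.111]
scene pink [354. 177.] 57 top [0.4   0.311 0.031] 0.033 ext [0.368 0.288 0.004] [0.42  0.335 0.035]
scene pink [230. 186.] 187 top [ 0.376 -0.073  0.121] 0.123 ext [ 0.352 -0.111  0.085] [ 0.4   -0.034  0.125]
scene pink [318. 192.] 104 top [0.478 0.139 0.107] 0.108 ext [0.454 0.116 0.086] [0.502 0.162 0.111]
scene ledge ((653.7090454101562, -13.22467041015625), (751.1041870117188, 252.89207458496094), 86.837158203125) [[507.0, -381.0], [759.0, -395.0], [801.0, 355.0], [548.0, 369.0]] 0.07165146397757122
side red [359. 198.] 53 top [ 0.352 -0.064  0.143] 0.145 ext [ 0.341 
[... 348 characters left out ...]
140.] 53 top [ 0.594 -0.166  0.191] 0.194 ext [ 0.583 -0.177  0.179] [ 0.606 -0.155  0.194]
side green [271. 202.] 44 top [ 0.585 -0.004  0.095] 0.098 ext [ 0.573 -0.015  0.087] [0.596 0.008 0.098]
side pink [350. 235.] 1712 top [0.356 0.008 0.121] 0.122 ext [ 0.31  -0.106  0.003] [0.399 0.125 0.126]
side pink [299. 267.] 1035 top [0.456 0.162 0.121] 0.122 ext [0.412 0.122 0.004] [0.496 0.207 0.126]
side pink [296. 340.] 317 top [0.394 0.321 0.029] 0.031 ext [ 0.363  0.292 -0.002] [0.466 0.385 0.033]
side ledge ((651.4110107421875, -12.89349365234375), (753.8056640625, 251.7979278564453), 86.8268051147461) [[505.0, -382.0], [756.0, -396.0], [798.0, 356.0], [547.0, 370.0]] 0.06955043038979636
```

```bash
python3 -m pendant '[{"translation":[0,0,-15],"twist":[0,0,0.117],"grip":-1},{"translation":[0,0,-20],"twist":[0,0,0.117],"grip":-1},{"translation":[0,0,-20],"twist":[0,0,0.117],"grip":-1},{"translation":[0,0,-20],"twist":[0,0,0.117],"grip":-1},{"translation":[10,-25,-15],"twist":[0,0,0],"grip":-1},{"translation":[20,-44,0],"twist":[0,0,0],"grip":-1},{"translation":[20,-44,0],"twist":[0,0,0],"grip":-1},{"translation":[20,-44,0],"twist":[0,0,0],"grip":-1},{"translation":[20,-44,0],"twist":[0,0,0],"grip":-1},{"translation":[20,-44,0],"twist":[0,0,0],"grip":-1}]' 10
```

```text
t: 1.1
tool_pos: [0.3675, -0.3084, 0.3055]
orientation: [-3.126, 0.137, 0.009]
force: [1.5, 0.3, 0.1]
opening: 0.0176
```

```bash
python3 -m pendant '[{"translation":[18,-46,0],"twist":[0,0,-0.03],"grip":-1},{"translation":[18,-46,0],"twist":[0,0,0],"grip":-1},{"translation":[18,-46,0],"twist":[0,0,0],"grip":-1},{"translation":[18,-46,0],"twist":[0,0,0],"grip":-1},{"translation":[18,-46,0],"twist":[0,0,0],"grip":-1},{"translation":[18,-46,0],"twist":[0,0,0],"grip":-1},{"translation":[18,-46,0],"twist":[0,0,0],"grip":-1},{"translation":[18,-46,0],"twist":[0,0,0],"grip":-1},{"translation":[18,-46,0],"twist":[0,0,0],"grip":-1},{"translation":[0,0,0],"twist":[0,0,0],"grip":-1}]'
cat > w.py <<'E'
from h import *; import sys
s=robot.read_state(); print(s['t'],s['tool_pos'].round(4),s['orientation'].round(3),s['force'].round(2))
p,d,i=cam('wrist',sys.argv[1]); print(np.round(i['cam_to_world'],3).tolist(),i['vertical_fov'])
E
python3 w.py w1.png
```

```text
t: 2.1
tool_pos: [0.5523, 0.1075, 0.3053]
orientation: [-3.126, 0.081, 0.016]
force: [-0.9, -0.0, -0.5]
opening: 0.0002
2.1 [0.5523 0.1075 0.3053] [-3.126  0.081  0.016] [-0.87 -0.03 -0.48]
[[-0.052, 0.968, 0.247, 0.619], [-0.999, -0.047, -0.026, 0.102], [-0.013, -0.248, 0.969, 0.47], [0.0, 0.0, 0.0, 1.0]] 60.70886059325194
```

View pics/w1.png

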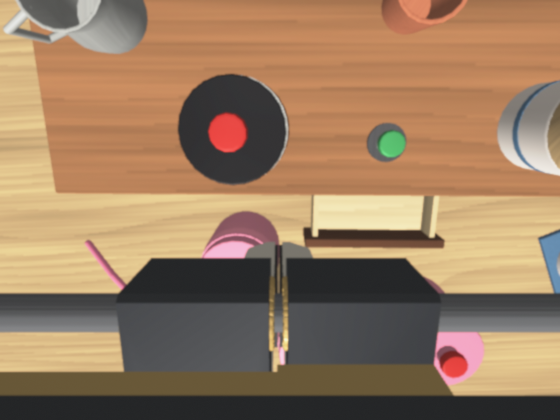

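The wrist view confirms the choice: the red button sits on the black lid at (228,132), the green latch is at (390,143), and the drawer panel edge is at (373,238).

```bash
cat > mw.py <<'E'
from h import *
p,d,P=world('wrist'); h=cv2.cvtColor(p,cv2.COLOR_RGB2HSV); H,S,V=h[...,0],h[...,1],h[...,2]
for nm,m in dict(red=((H<4)|(H>176))&(S>190)&(V>150),blue=(H>105)&(H<125)&(S>170)&(V>90),green=(H>50)&(H<80)&(S>150)&(V>80)).items():
    k,L,st,c=cv2.connectedComponentsWithStats((m&(d>0)).astype(np.uint8))
    for j in range(1,k):
        if st[j,4]<150: continue
        q=P[L==j]; zt=np.percentile(q[:,2],80); t=q[q[:,2]>zt-.004]
        print(nm,c[j].round(),st[j,4],((t.min(0)+t.max(0))/2).round(4),'size',np.ptp(t,0).round(3),'z',zt.round(4))
E
python3 mw.py
python3 - <<'E'
from h import *
p,d,P=world('wrist')
for r,c in [(132,200),(160,228),(222,370),(238,325),(238,373),(238,420),(231,373),(245,373),(100,330),(185,373),(191,373)]: print(r,c,p[r,c],P[r,c].round(4))
E
```

```text
132 200 [49 48 51] [0.6121 0.1661 0.1897]
160 228 [53 53 54] [0.5896 0.1465 0.1893]
222 370 [242 230 183] [ 0.4809 -0.0059  0.0156]
238 325 [70 50 40] [0.475  0.0578 0.0544]
238 373 [64 46 36] [ 0.4714 -0.0011  0.052 ]
238 420 [60 44 35] [ 0.4679 -0.059   0.05  ]
231 373 [62 47 37] [ 0.471  -0.0079  0.0237]
245 373 [119  81  60] [ 0.4633 -0.0006  0.0547]
100 330 [189 133  91] [0.6351 0.0512 0.0717]
185 373 [176 123  85] [0.5407 0.004  0.0695]
191 373 [180 127  87] [0.5335 0.0036 0.0682]
```

```bash
sed -i 's/S>190)&(V>150/S>170)\&(V>150/; s/(m&(d>0))/m/; s/q=P\[L==j\]/g=(L==j)\&(d>0); print(nm,c[j],st[j,4],g.sum()); q=P[g]/' mw.py; python3 mw.py; python3 -c "
from h import *
p,d,P=world('wrist')
for r,c in [(132,228),(143,390)]: print(p[r,c],cv2.cvtColor(p[r:r+1,c:c+1],cv2.COLOR_RGB2HSV),P[r,c])"
```

```text
red [227.14642857 131.81339286] 1120 1118
red [227. 132.] 1120 [0.6113 0.1422 0.211 ] size [0.027 0.026 0.006] z 0.2122
red [454.45652174 365.70108696] 368 367
red [454. 366.] 368 [ 0.3561 -0.0666  0.1408] size [0.024 0.025 0.005] z 0.1421
[235  73  69] [[[  1 180 235]]] [0.61153061 0.14142092 0.21047986]
[ 90 192 113] [[[ 67 135 192]]] [ 0.58880919 -0.00592659  0.09723679]
```

```bash
python3 -m pendant '[{"translation":[19,-13,0],"twist":[0,0,0],"grip":-1},{"translation":[19,-13,0],"twist":[0,0,0],"grip":-1},{"translation":[19,-13,5],"twist":[0,0,0],"grip":-1},{"translation":[0,0,20],"twist":[0,0,0],"grip":-1},{"translation":[0,0,20],"twist":[0,0,0],"grip":-1},{"translation":[0,0,20],"twist":[0,0,0],"grip":-1},{"translation":[0,0,12],"twist":[0,0,0],"grip":-1},{"translation":[0,0,5],"twist":[0,0,0],"grip":-1},{"translation":[0,0,0],"twist":[0,0,0],"grip":-1},{"translation":[0,0,0],"twist":[0,0,0],"grip":-1}]'
```

```text
t: 3.15
tool_pos: [0.6103, 0.1327, 0.2205]
orientation: [-3.132, 0.095, 0.019]
force: [-0.3, -0.0, 0.4]
opening: 0.0004
```

```bash
python3 -m pendant '[{"translation":[0,-5,0],"twist":[0,0,0],"grip":-1},{"translation":[0,-5,0],"twist":[0,0,0],"grip":-1},{"translation":[0,0,0],"twist":[0,0,0],"grip":-1},{"translation":[0,0,2],"twist":[0,0,0],"grip":-1},{"translation":[0,0,2],"twist":[0,0,0],"grip":-1},{"translation":[0,0,2],"twist":[0,0,0],"grip":-1},{"translation":[0,0,2],"twist":[0,0,0],"grip":-1},{"translation":[0,0,2],"twist":[0,0,0],"grip":-1},{"translation":[0,0,2],"twist":[0,0,0],"grip":-1},{"translation":[0,0,0],"twist":[0,0,0],"grip":-1}]'
```

```text
t: 4.15
tool_pos: [0.6126, 0.1442, 0.2114]
orientation: [-3.131, 0.094, 0.01]
force: [-0.6, 0.3, 1.8]
opening: 0.0003
```

```bash
python3 -m pendant '[{"translation":[0,0,1.5],"twist":[0,0,0],"grip":-1},{"translation":[0,0,1.5],"twist":[0,0,0],"grip":-1},{"translation":[0,0,1.5],"twist":[0,0,0],"grip":-1},{"translation":[0,0,1.5],"twist":[0,0,0],"grip":-1},{"translation":[0,0,1.5],"twist":[0,0,0],"grip":-1},{"translation":[0,0,1.5],"twist":[0,0,0],"grip":-1},{"translation":[0,0,1.5],"twist":[0,0,0],"grip":-1},{"translation":[0,0,1],"twist":[0,0,0],"grip":-1},{"translation":[0,0,0],"twist":[0,0,0],"grip":-1},{"translation":[0,0,0],"twist":[0,0,0],"grip":-1}]'
```

```text
t: 5.15
tool_pos: [0.6127, 0.1443, 0.2]
orientation: [-3.131, 0.094, 0.009]
force: [-0.3, -1.0, 1.7]
opening: 0.0004
```

```bash
python3 -m pendant '[{"translation":[0,0,-10],"twist":[0,0,0],"grip":-1},{"translation":[0,0,-25],"twist":[0,0,0],"grip":-1},{"translation":[0,0,-30],"twist":[0,0,0],"grip":-1},{"translation":[-5,15,-30],"twist":[0,0,0],"grip":-1},{"translation":[-10,40,-10],"twist":[0,0,0],"grip":-1},{"translation":[-15,45,0],"twist":[0,0,0],"grip":-1},{"translation":[-15,45,0],"twist":[0,0,0],"grip":-1},{"translation":[-5,45,0],"twist":[0,0,0],"grip":-1},{"translation":[0,30,0],"twist":[0,0,0],"grip":-1},{"translation":[0,0,0],"twist":[0,0,0],"grip":-1}]'
python3 w.py w2.png; python3 mw.py
```

```text
t: 6.15
tool_pos: [0.548, -0.0798, 0.3126]
orientation: [-3.134, 0.087, 0.004]
force: [0.5, 0.0, 0.1]
opening: 0.0005
6.15 [ 0.548  -0.0798  0.3126] [-3.134  0.087  0.004] [0.53 0.05 0.13]
[[-0.056, 0.969, 0.24, 0.613], [-0.998, -0.053, -0.02, -0.084], [-0.006, -0.24, 0.971, 0.478], [0.0, 0.0, 0.0, 1.0]] 60.70886059325194
red [ 51.82116788 286.45620438] 274 271
red [ 52. 286.] 274 [0.4629 0.159  0.141 ] size [0.015 0.025 0.005] z 0.142
blue [391.95972222 137.20138889] 720 717
blue [392. 137.] 720 [ 0.5964 -0.1705  0.1915] size [0.023 0.024 0.005] z 0.1923
```

View pics/w2.png

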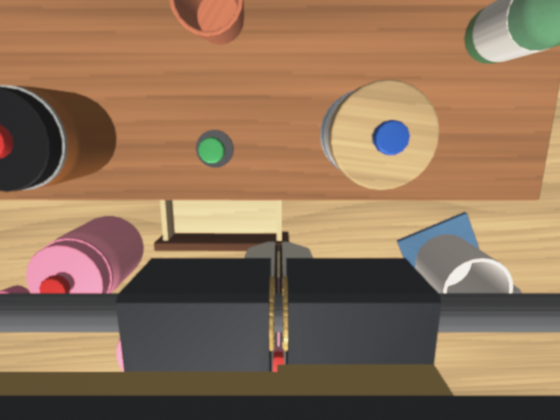

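The blue button is at (391,137) on the pale lid. The amber jar is still upright at the left edge.

```bash
python3 -c "
from h import *
p,d,P=world('wrist')
for r,c in [(143,2),(143,5),(143,25)]: print(p[r,c],P[r,c].round(4))"
python3 -m pendant '[{"translation":[20,30,0],"twist":[0,0,0],"grip":-1},{"translation":[20,30,0],"twist":[0,0,0],"grip":-1},{"translation":[14,26,10],"twist":[0,0,0],"grip":-1},{"translation":[0,0,25],"twist":[0,0,0],"grip":-1},{"translation":[0,0,25],"twist":[0,0,0],"grip":-1},{"translation":[0,0,25],"twist":[0,0,0],"grip":-1},{"translation":[0,0,15],"twist":[0,0,0],"grip":-1},{"translation":[0,0,8],"twist":[0,0,0],"grip":-1},{"translation":[0,0,0],"twist":[0,0,0],"grip":-1},{"translation":[0,0,0],"twist":[0,0,0],"grip":-1}]'
```

```text
[215  62  58] [0.6092 0.1293 0.2007]
[121  37  35] [0.6091 0.1283 0.199 ]
[41 41 43] [0.6081 0.1187 0.1907]
t: 7.2
tool_pos: [0.6046, -0.1585, 0.2051]
orientation: [-3.131, 0.071, -0.007]
force: [-0.2, 0.5, 0.3]
opening: 0.0008
```

Red top now reads 0.2007, about 11 mm down. Next I centre on blue.

```bash
python3 -m pendant '[{"translation":[-4,5,0],"twist":[0,0,0],"grip":-1},{"translation":[-4,5,0],"twist":[0,0,0],"grip":-1},{"translation":[0,0,0],"twist":[0,0,0],"grip":-1},{"translation":[0,0,3],"twist":[0,0,0],"grip":-1},{"translation":[0,0,3],"twist":[0,0,0],"grip":-1},{"translation":[0,0,2],"twist":[0,0,0],"grip":-1},{"translation":[0,0,2],"twist":[0,0,0],"grip":-1},{"translation":[0,0,1],"twist":[0,0,0],"grip":-1},{"translation":[0,0,0],"twist":[0,0,0],"grip":-1},{"translation":[0,0,0],"twist":[0,0,0],"grip":-1}]'
```

```text
t: 8.2
tool_pos: [0.5973, -0.1697, 0.1975]
orientation: [-3.133, 0.072, -0.016]
force: [0.2, -0.3, 0.3]
opening: 0.0008
```

```bash
python3 -m pendant '[{"translation":[0,0,2],"twist":[0,0,0],"grip":-1},{"translation":[0,0,2],"twist":[0,0,0],"grip":-1},{"translation":[0,0,1.5],"twist":[0,0,0],"grip":-1},{"translation":[0,0,1.5],"twist":[0,0,0],"grip":-1},{"translation":[0,0,1.5],"twist":[0,0,0],"grip":-1},{"translation":[0,0,1.5],"twist":[0,0,0],"grip":-1},{"translation":[0,0,1.5],"twist":[0,0,0],"grip":-1},{"translation":[0,0,1.5],"twist":[0,0,0],"grip":-1},{"translation":[0,0,0],"twist":[0,0,0],"grip":-1},{"translation":[0,0,0],"twist":[0,0,0],"grip":-1}]'
```

```text
t: 9.2
tool_pos: [0.5977, -0.1696, 0.1845]
orientation: [-3.133, 0.072, -0.017]
force: [-2.1, 0.7, 1.5]
opening: 0.0004
```

```bash
python3 -m pendant '[{"translation":[0,0,1.5],"twist":[0,0,0],"grip":-1},{"translation":[0,0,1.5],"twist":[0,0,0],"grip":-1},{"translation":[0,0,1],"twist":[0,0,0],"grip":-1},{"translation":[0,0,0],"twist":[0,0,0],"grip":-1},{"translation":[0,0,-10],"twist":[0,0,0],"grip":-1},{"translation":[0,0,-30],"twist":[0,0,0],"grip":-1},{"translation":[0,0,-30],"twist":[0,0,0],"grip":-1},{"translation":[-15,-5,-30],"twist":[0,0,0],"grip":-1},{"translation":[-35,-20,-10],"twist":[0,0,0],"grip":-1},{"translation":[0,0,0],"twist":[0,0,0],"grip":-1}]'
python3 w.py w3.png; python3 mw.py
```

```text
t: 10.2
tool_pos: [0.5453, -0.1421, 0.2939]
orientation: [-3.131, 0.072, -0.012]
force: [0.6, -0.1, -0.0]
opening: 0.0008
10.2 [ 0.5453 -0.1421  0.2939] [-3.131  0.072 -0.012] [ 0.57 -0.15 -0.04]
[[-0.047, 0.972, 0.23, 0.609], [-0.999, -0.043, -0.02, -0.147], [-0.009, -0.231, 0.973, 0.46], [0.0, 0.0, 0.0, 1.0]] 60.70886059325194
blue [315.59793814 142.81786942] 582 579
blue [316. 143.] 582 [ 0.5956 -0.1713  0.1809] size [0.021 0.024 0.004] z 0.1813
```

Blue top now reads 0.181, about 11 mm down, and the jar is unmoved. Now to the drawer, with the tip at about 45 mm height so the gripper's body stays above the pink lids.

```bash
python3 -m pendant '[{"translation":[-23,-28,0],"twist":[0,0,0],"grip":-1},{"translation":[-23,-28,0],"twist":[0,0,0],"grip":-1},{"translation":[-23,-28,0],"twist":[0,0,0],"grip":-1},{"translation":[-23,-28,0],"twist":[0,0,0],"grip":-1},{"translation":[-19,-22,0],"twist":[0,0,0],"grip":-1},{"translation":[0,0,10],"twist":[0,0,0],"grip":-1},{"translation":[0,0,20],"twist":[0,0,0],"grip":-1},{"translation":[0,0,20],"twist":[0,0,0],"grip":-1},{"translation":[0,0,10],"twist":[0,0,0],"grip":-1},{"translation":[0,0,0],"twist":[0,0,0],"grip":-1}]'
python3 w.py w4.png
```

```text
t: 11.25
tool_pos: [0.4447, -0.0022, 0.232]
orientation: [-3.133, 0.076, -0.02]
force: [0.1, -0.3, 1.1]
opening: 0.0008
11.25 [ 0.4447 -0.0022  0.232 ] [-3.133  0.076 -0.02 ] [ 0.13 -0.34  1.1 ]
[[-0.049, 0.973, 0.225, 0.507], [-0.999, -0.046, -0.018, -0.006], [-0.007, -0.225, 0.974, 0.399], [0.0, 0.0, 0.0, 1.0]] 60.70886059325194
```

View pics/w4.png

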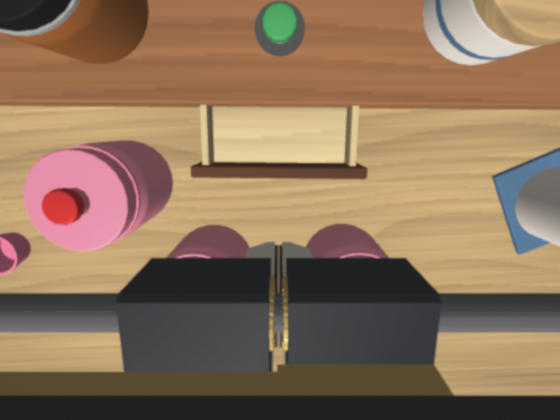

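The panel is at rows 164–178, columns 192–366, with the fingers centred between the pink jars. Now the panel's front edge and the jars' near rims.

Run:
```python
from h import *
p,d,P=world('wrist')
m=(abs(P[...,2]-.055)<.006)&(p[...,0]<130)&(d>0); m[:150]=0;m[190:]=0
q=P[m]
for lo,hi in((-.08,-.04),(-.02,.02),(.04,.08)):
    t=q[(q[:,1]>lo)&(q[:,1]<hi)]; print(len(t),np.percentile(t[:,0],[1,50,99]).round(4),np.median(t[:,2]).round(4))
print(q[:,1].min(),q[:,1].max())
for s in((170,220,160,250),(220,262,150,260),(220,262,300,400)):
    a=P[s[0]:s[1],s[2]:s[3]].reshape(-1,3); a=a[(a[:,2]>.10)&(a[:,2]<.15)]
    if len(a): print(s,a.max(0).round(3),a.min(0).round(3))
```

```text
500 [0.4568 0.4632 0.4688] 0.0557
485 [0.4603 0.4665 0.4722] 0.0556
483 [0.4642 0.47   0.4757] 0.0556
-0.27511962387928846 0.13358774515393904
(220, 262, 150, 260) [0.403 0.091 0.105] [0.399 0.06  0.1  ]
(220, 262, 300, 400) [ 0.398 -0.051  0.108] [ 0.392 -0.088  0.1  ]
```

```bash
python3 -m pendant '[{"translation":[-4,0,10],"twist":[0,0,0],"grip":-1},{"translation":[0,0,20],"twist":[0,0,0],"grip":-1},{"translation":[0,0,25],"twist":[0,0,0],"grip":-1},{"translation":[0,0,25],"twist":[0,0,0],"grip":-1},{"translation":[0,0,25],"twist":[0,0,0],"grip":-1},{"translation":[0,0,20],"twist":[0,0,0],"grip":-1},{"translation":[0,0,10],"twist":[0,0,0],"grip":-1},{"translation":[0,0,5],"twist":[0,0,0],"grip":-1},{"translation":[0,0,0],"twist":[0,0,0],"grip":-1},{"translation":[0,0,0],"twist":[0,0,0],"grip":-1}]'
```

```text
t: 12.3
tool_pos: [0.4479, -0.0034, 0.0931]
orientation: [-3.135, 0.08, -0.039]
force: [0.4, 0.4, -0.3]
opening: 0.0004
```

```bash
python3 -m pendant '[{"translation":[-4,0,0],"twist":[0,-0.025,0],"grip":-1},{"translation":[-4,0,5],"twist":[0,0,0],"grip":-1},{"translation":[0,0,10],"twist":[0,0,0],"grip":-1},{"translation":[0,0,12],"twist":[0,0,0],"grip":-1},{"translation":[0,0,12],"twist":[0,0,0],"grip":-1},{"translation":[0,0,6],"twist":[0,0,0],"grip":-1},{"translation":[0,0,2],"twist":[0,0,0],"grip":-1},{"translation":[0,0,0],"twist":[0,0,0],"grip":-1},{"translation":[0,0,0],"twist":[0,0,0],"grip":-1},{"translation":[0,0,0],"twist":[0,0,0],"grip":-1}]'
```

```text
t: 13.3
tool_pos: [0.4405, -0.0028, 0.0437]
orientation: [-3.134, 0.079, -0.001]
force: [0.0, 0.7, -0.2]
opening: 0.0004
```

```bash
python3 -m pendant '[{"translation":[5,0,0],"twist":[0,0,0],"grip":-1},{"translation":[4,0,0],"twist":[0,0,0],"grip":-1},{"translation":[4,0,0],"twist":[0,0,0],"grip":-1},{"translation":[4,0,0],"twist":[0,0,0],"grip":-1},{"translation":[4,0,0],"twist":[0,0,0],"grip":-1},{"translation":[4,0,0],"twist":[0,0,0],"grip":-1},{"translation":[4,0,0],"twist":[0,0,0],"grip":-1},{"translation":[4,0,0],"twist":[0,0,0],"grip":-1},{"translation":[4,0,0],"twist":[0,0,0],"grip":-1},{"translation":[4,0,0],"twist":[0,0,0],"grip":-1}]'
```

```text
t: 14.3
tool_pos: [0.4848, -0.0053, 0.0446]
orientation: [-3.135, 0.079, -0.0]
force: [-2.5, 0.5, 1.2]
opening: 0.0006
```

```bash
python3 -m pendant '[{"translation":[3,0,0],"twist":[0,0,0],"grip":-1},{"translation":[2,0,0],"twist":[0,0,0],"grip":-1},{"translation":[2,0,0],"twist":[0,0,0],"grip":-1},{"translation":[2,0,0],"twist":[0,0,0],"grip":-1},{"translation":[2,0,0],"twist":[0,0,0],"grip":-1},{"translation":[1.5,0,0],"twist":[0,0,0],"grip":-1},{"translation":[1.5,0,0],"twist":[0,0,0],"grip":-1},{"translation":[1,0,0],"twist":[0,0,0],"grip":-1},{"translation":[1,0,0],"twist":[0,0,0],"grip":-1},{"translation":[0,0,0],"twist":[0,0,0],"grip":-1}]'
```

```text
t: 15.3
tool_pos: [0.5022, -0.0062, 0.0445]
orientation: [-3.135, 0.079, 0.001]
force: [-2.6, 0.3, 2.9]
opening: 0.001
```

```bash
python3 -m pendant '[{"translation":[1,0,0],"twist":[0,0,0],"grip":-1},{"translation":[1,0,0],"twist":[0,0,0],"grip":-1},{"translation":[1,0,0],"twist":[0,0,0],"grip":-1},{"translation":[0,0,0],"twist":[0,0,0],"grip":-1},{"translation":[0,0,0],"twist":[0,0,0],"grip":-1},{"translation":[0,0,0],"twist":[0,0,0],"grip":-1},{"translation":[0,0,0],"twist":[0,0,0],"grip":-1},{"translation":[0,0,0],"twist":[0,0,0],"grip":-1},{"translation":[0,0,0],"twist":[0,0,0],"grip":-1},{"translation":[0,0,0],"twist":[0,0,0],"grip":-1}]'
```

```text
t: 16.3
tool_pos: [0.5024, -0.0061, 0.0439]
orientation: [-3.135, 0.079, 0.011]
force: [-3.6, -0.7, 2.6]
opening: 0.0004
```

```bash
python3 -m pendant '[{"translation":[0,0,0],"twist":[0,0,0],"grip":-1},{"translation":[0,0,0],"twist":[0,0,0],"grip":-1},{"translation":[0,0,0],"twist":[0,0,0],"grip":-1},{"translation":[0,0,0],"twist":[0,0,0],"grip":-1},{"translation":[0,0,0],"twist":[0,0,0],"grip":-1},{"translation":[1.5,0,0],"twist":[0,0,0],"grip":-1},{"translation":[1.5,0,0],"twist":[0,0,0],"grip":-1},{"translation":[1.5,0,0],"twist":[0,0,0],"grip":-1},{"translation":[1.5,0,0],"twist":[0,0,0],"grip":-1},{"translation":[1.5,0,0],"twist":[0,0,0],"grip":-1}]'
```

```text
t: 17.3
tool_pos: [0.505, -0.0061, 0.0431]
orientation: [-3.134, 0.079, 0.03]
force: [-11.4, -0.4, 8.1]
opening: 0.0003
```

The force has risen to 11 N, so the drawer is at its hard stop. I'll back off, rise and look.

```bash
python3 -m pendant '[{"translation":[-3,0,0],"twist":[0,0,0],"grip":-1},{"translation":[-8,0,0],"twist":[0,0.02,0],"grip":-1},{"translation":[-15,0,0],"twist":[0,0,0],"grip":-1},{"translation":[-15,0,0],"twist":[0,0,0],"grip":-1},{"translation":[0,0,-20],"twist":[0,0,0],"grip":-1},{"translation":[0,0,-40],"twist":[0,0,0],"grip":-1},{"translation":[0,0,-40],"twist":[0,0,0],"grip":-1},{"translation":[0,0,-40],"twist":[0,0,0],"grip":-1},{"translation":[0,0,-40],"twist":[0,0,0],"grip":-1},{"translation":[0,0,0],"twist":[0,0,0],"grip":-1}]'
python3 w.py w5.png; sed -i 's/(H<80)&(S>150)/(H<80)\&(S>110)/' mw.py; python3 mw.py
```

```text
t: 18.3
tool_pos: [0.4657, -0.0047, 0.2302]
orientation: [-3.134, 0.078, -0.021]
force: [1.3, -0.2, -0.2]
opening: 0.0007
18.3 [ 0.4657 -0.0047  0.2302] [-3.134  0.078 -0.021] [ 1.27 -0.21 -0.19]
[[-0.051, 0.973, 0.224, 0.528], [-0.999, -0.048, -0.018, -0.009], [-0.007, -0.225, 0.974, 0.397], [0.0, 0.0, 0.0, 1.0]] 60.70886059325194
red [ 60.25473934 235.32345972] 844 841
red [ 60. 235.] 844 [0.4582 0.1596 0.1414] size [0.024 0.026 0.005] z 0.1421
blue [551.98989899   5.54545455] 198 198
blue [552.   6.] 198 [ 0.5862 -0.1633  0.1785] size [0.007 0.008 0.007] z 0.1792
green [276.87248996  50.49698795] 996 996
green [277.  50.] 996 [ 0.5873 -0.0086  0.0952] size [0.026 0.026 0.006] z 0.0963
```

View pics/w5.png

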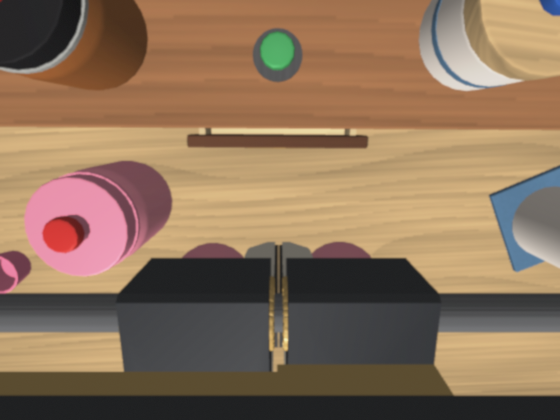

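The panel at rows 135–147 leaves a thin gap of pale drawer, and a 6 mm one is expected when shut. I'll measure it.

Run:
```python
from h import *
p,d,P=world('wrist')
m=(abs(P[...,2]-.055)<.006)&(p[...,0]<110)&(d>0); m[:128]=0;m[155:]=0;m[:,:190]=0;m[:,365:]=0
l=[]
for c in range(200,360,20):
    r=np.where(m[:,c])[0]; col=P[:,c]
    e=[i for i in range(100,136) if abs(col[i,2]-.07)<.005]
    print(c,'panel x',col[r.min(),0].round(4),col[r.max(),0].round(4),'ledge edge x',col[max(e),0].round(4),'q(mm)=',((col[max(e),0]-col[r.max(),0])*1000-18).round(1), p[124:137,c,0])
```

```text
200 panel x 0.5252 0.517 ledge edge x 0.5323 q(mm)= -2.7 [157 164 174 192 213 221 222 222 220 204 157 101  94]
220 panel x 0.5243 0.5151 ledge edge x 0.5314 q(mm)= -1.7 [156 162 173 189 214 227 230 228 222 191 121  80  91]
240 panel x 0.5233 0.5142 ledge edge x 0.5296 q(mm)= -2.6 [156 162 173 190 215 228 231 230 224 194 123  79  88]
260 panel x 0.5224 0.5132 ledge edge x 0.5287 q(mm)= -2.5 [157 161 170 184 211 229 232 231 226 204 141  88  86]
280 panel x 0.5214 0.5123 ledge edge x 0.5278 q(mm)= -2.5 [157 161 170 185 213 229 233 232 228 207 143  86  83]
300 panel x 0.5205 0.5105 ledge edge x 0.5269 q(mm)= -1.6 [157 161 167 178 207 229 234 233 231 218 168  99  80]
320 panel x 0.5194 0.5095 ledge edge x 0.526 q(mm)= -1.5 [158 161 167 179 209 230 234 234 232 219 168  98  77]
340 panel x 0.5177 0.5085 ledge edge x 0.5251 q(mm)= -1.4 [156 159 166 177 199 224 232 232 229 221 185 109  74]
```

The drawer is shut: q is about 0 within measurement error. For the latch I turn the jaws along x, so the wide body runs clear of both jars.

```bash
python3 -c "
from h import *
print(robot.read_state()['q'].round(2))"
python3 -m pendant '[{"translation":[0,0,-5],"twist":[0,0,-0.149],"grip":-1},{"translation":[0,0,-5],"twist":[0,0,-0.149],"grip":-1},{"translation":[0,0,0],"twist":[0,0,-0.149],"grip":-1},{"translation":[0,0,0],"twist":[0,0,-0.149],"grip":-1},{"translation":[0,0,0],"twist":[0,0,-0.149],"grip":-1},{"translation":[0,0,0],"twist":[0,0,-0.149],"grip":-1},{"translation":[0,0,0],"twist":[0,0,-0.149],"grip":-1},{"translation":[0,0,0],"twist":[0,0,-0.149],"grip":-1},{"translation":[0,0,0],"twist":[0,0,-0.149],"grip":-1},{"translation":[0,0,0],"twist":[0,0,-0.149],"grip":-1}]'
```

```text
[-0.13 -0.26  1.84  0.01  1.55  1.49]
t: 19.35
tool_pos: [0.4642, -0.0038, 0.2243]
orientation: [-2.343, -2.086, -0.014]
force: [-0.2, 0.3, 0.6]
opening: 0.0006
```

```bash
python3 -m pendant '[{"translation":[2.5,30,0],"twist":[0,0,0],"grip":-1},{"translation":[2.5,35,0],"twist":[0,0,0],"grip":-1},{"translation":[2.5,35,0],"twist":[0,0,0],"grip":-1},{"translation":[2.5,20,0],"twist":[0,0,0],"grip":-1},{"translation":[0,0,0],"twist":[0,0,0],"grip":-1},{"translation":[0,0,25],"twist":[0,0,0],"grip":-1},{"translation":[0,0,25],"twist":[0,0,0],"grip":-1},{"translation":[0,0,25],"twist":[0,0,0],"grip":-1},{"translation":[0,0,10],"twist":[0,0,0],"grip":-1},{"translation":[0,0,0],"twist":[0,0,0],"grip":-1}]'
```

```text
t: 20.35
tool_pos: [0.5829, -0.0053, 0.1229]
orientation: [-2.33, -2.089, -0.004]
force: [-0.4, 0.8, 0.6]
opening: 0.0005
```

```bash
python3 -m pendant '[{"translation":[-2.5,5,0],"twist":[0,0,0],"grip":-1},{"translation":[0,0,0],"twist":[0,0,0],"grip":-1},{"translation":[0,0,8],"twist":[0,0,0],"grip":-1},{"translation":[0,0,6],"twist":[0,0,0],"grip":-1},{"translation":[0,0,4],"twist":[0,0,0],"grip":-1},{"translation":[0,0,3],"twist":[0,0,0],"grip":-1},{"translation":[0,0,1.5],"twist":[0,0,0],"grip":-1},{"translation":[0,0,1.5],"twist":[0,0,0],"grip":-1},{"translation":[0,0,0],"twist":[0,0,0],"grip":-1},{"translation":[0,0,0],"twist":[0,0,0],"grip":-1}]'
```

```text
t: 21.35
tool_pos: [0.5901, -0.0086, 0.1016]
orientation: [-2.333, -2.092, -0.011]
force: [-0.5, -0.6, 0.4]
opening: 0.0004
```

Centred to within about 2 mm, 5 mm above the button. Now press to about 0.084.

```bash
python3 -m pendant '[{"translation":[0,0,3],"twist":[0,0,0],"grip":-1},{"translation":[0,0,2],"twist":[0,0,0],"grip":-1},{"translation":[0,0,1.5],"twist":[0,0,0],"grip":-1},{"translation":[0,0,1.5],"twist":[0,0,0],"grip":-1},{"translation":[0,0,1.5],"twist":[0,0,0],"grip":-1},{"translation":[0,0,1.5],"twist":[0,0,0],"grip":-1},{"translation":[0,0,1.5],"twist":[0,0,0],"grip":-1},{"translation":[0,0,1.5],"twist":[0,0,0],"grip":-1},{"translation":[0,0,1.5],"twist":[0,0,0],"grip":-1},{"translation":[0,0,0],"twist":[0,0,0],"grip":-1}]'
```

```text
t: 22.35
tool_pos: [0.5906, -0.0085, 0.086]
orientation: [-2.334, -2.093, -0.012]
force: [-0.7, 0.8, 2.5]
opening: 0.0005
```

Press the last 2 mm, then retreat straight up and pull back towards the robot.

```bash
python3 -m pendant '[{"translation":[0,0,1.5],"twist":[0,0,0],"grip":-1},{"translation":[0,0,1],"twist":[0,0,0],"grip":-1},{"translation":[0,0,0],"twist":[0,0,0],"grip":-1},{"translation":[0,0,-10],"twist":[0,0,0],"grip":-1},{"translation":[0,0,-30],"twist":[0,0,0],"grip":-1},{"translation":[0,0,-40],"twist":[0,0,0],"grip":-1},{"translation":[0,0,-45],"twist":[0,0,0],"grip":-1},{"translation":[0,0,-45],"twist":[0,0,0],"grip":-1},{"translation":[0,0,-45],"twist":[0,0,0],"grip":-1},{"translation":[0,-20,-20],"twist":[0,0,0],"grip":-1}]'
python3 -m pendant '[{"translation":[0,-35,0],"twist":[0,0,0],"grip":-1},{"translation":[0,-40,0],"twist":[0,0,0],"grip":-1},{"translation":[0,-40,0],"twist":[0,0,0],"grip":-1},{"translation":[0,-30,0],"twist":[0,0,0],"grip":-1},{"translation":[0,0,0],"twist":[0,0,0],"grip":-1},{"translation":[0,0,0],"twist":[0,0,0],"grip":-1},{"translation":[0,0,0],"twist":[0,0,0],"grip":-1},{"translation":[0,0,0],"twist":[0,0,0],"grip":-1},{"translation":[0,0,0],"twist":[0,0,0],"grip":-1},{"translation":[0,0,0],"twist":[0,0,0],"grip":-1}]'
python3 - <<'E'
from h import *
cam('scene','scene9.png'); cam('side','side9.png')
p,d,P=world('side')
h=cv2.cvtColor(p,cv2.COLOR_RGB2HSV)
E
python3 m.py | grep -v ledge
```

```text
t: 23.35
tool_pos: [0.5677, -0.0085, 0.3237]
orientation: [-2.328, -2.087, -0.002]
force: [0.6, 0.1, -0.6]
opening: 0.0006
t: 24.35
tool_pos: [0.422, 0.0075, 0.3352]
orientation: [-2.338, -2.095, -0.02]
force: [0.2, -0.0, 0.7]
opening: 0.0005
scene blue [213. 236.] 26 top [ 0.604 -0.174  0.181] 0.183 ext [ 0.597 -0.182  0.178] [ 0.611 -0.166  0.184]
scene pink [284. 166.] 221 top [0.363 0.075 0.128] 0.125 ext [0.322 0.034 0.11 ] [0.404 0.117 0.136]
scene pink [229. 174.] 50 top [ 0.359 -0.069  0.132] 0.13 ext [ 0.32  -0.083  0.119] [ 0.369 -0.046  0.141]
scene pink [321. 182.] 486 top [0.46  0.158 0.127] 0.124 ext [0.42  0.115 0.085] [0.503 0.198 0.136]
scene pink [280. 177.] 98 top [0.383 0.07  0.106] 0.107 ext [0.363 0.034 0.086] [0.404 0.107 0.11 ]
scene pink [354. 176.] 58 top [0.393 0.313 0.03 ] 0.032 ext [0.367 0.289 0.005] [0.418 0.336 0.034]
scene pink [229. 182.] 74 top [ 0.374 -0.072  0.121] 0.123 ext [ 0.351 -0.11   0.116] [ 0.398 -0.035  0.124]
scene pink [231. 189.] 109 top [ 0.383 -0.072  0.107] 0.108 ext [ 0.361 -0.11   0.084] [ 0.4   -0.034  0.112]
side red [359. 198.
[... 203 characters left out ...]
9.] 66 top [0.358 0.081 0.141] 0.144 ext [0.346 0.07  0.131] [0.369 0.092 0.145]
side red [298. 253.] 78 top [0.456 0.163 0.141] 0.144 ext [0.444 0.152 0.132] [0.468 0.175 0.145]
side blue [288. 143.] 52 top [ 0.593 -0.168  0.181] 0.183 ext [ 0.582 -0.182  0.169] [ 0.607 -0.155  0.184]
side green [271. 204.] 46 top [ 0.586 -0.004  0.084] 0.087 ext [ 0.574 -0.015  0.078] [0.598 0.007 0.088]
side pink [350. 235.] 1705 top [0.356 0.009 0.121] 0.122 ext [ 0.31  -0.104  0.002] [0.4   0.125 0.126]
side pink [299. 268.] 1025 top [0.456 0.163 0.122] 0.122 ext [0.412 0.123 0.004] [0.496 0.207 0.127]
side pink [296. 339.] 313 top [0.393 0.32  0.029] 0.031 ext [ 0.363  0.291 -0.001] [0.466 0.385 0.034]
```

View pics/side9.png

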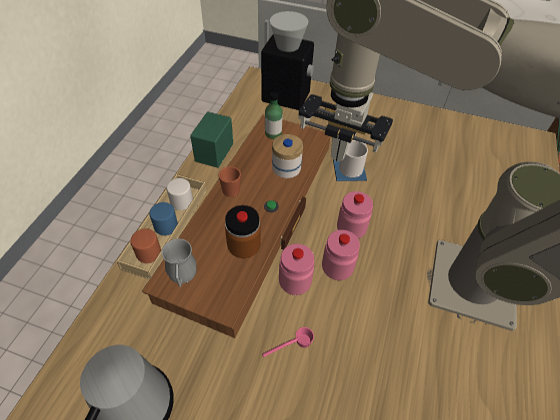

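The side view shows all three buttons down (red 242,216; blue 288,143; green 271,204), the drawer shut at about (295,222), and everything standing where it was. The arm is clear, so I hand the job in.

```bash
python3 -c "
from plant import robot
robot.close_job(); print(robot.read_state()['t'])"
```

```text
the job is handed in; nothing more can be done
the job is handed in; nothing more can be done
```

I did all four steps in the order asked with the closed fingertips and handed the job in at about 24.5 s, with the arm clear of everything.

| Step | Last check |
|---|---|
| Red coffee button | top moved from 0.214 to 0.202 m, about 11–12 mm down |
| Blue sugar button | top moved from 0.194 to 0.183 m, about 11 mm down |
| Drawer | at its stop with 11 N of push at the end; joint reads −1.4 to −2.7 mm, which I take as shut (0) within error |
| Green latch button | top moved from 0.098 to 0.087 m, about 11 mm down |

- **Forces:** the button presses read about 2–3 N whenever I checked the force.
- **Jars and other things:** both jars, the three pink look-alikes and the scoop measured within about 2 mm of where they started. The pitcher, syrup bottle, spoon cup, mug and coaster I only checked by eye in the last side picture.
- **Disagreements:** the cameras differed by up to about 1 cm in the sideways position of the same button, so I used the close wrist views to place the tool. No check failed.

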